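Hold a filter housing's cover over its tapped holes

ROBOT

A 6-joint arm with a two-finger parallel gripper is mounted at the origin on a cart in front of the work surface, level with it; the furniture and walls round the work are solid. World frame = base frame: x ahead of the robot, y to its left, z up, the work surface at z = 0. Lengths are in m, angles in rad, forces in N, time in s.
With the tool pointing down it reaches from about 0.275 to 1 m from the base axis. Payload 8.4 kg.
Tool frame: the origin (TCP) lies at the very end of the fingers, on their centre line; the grasp point (between the pads) lies 19 mm behind it (pinch_z is the distance from the TCP to the grasp point, in m); z points along the fingers, y is the line along which they close (so a half turn about z gives the same grasp; the last joint's range is limited). The gripper opens to 85 mm and grips with 20 to 120 N. Pads are 22 mm wide; open, the fingers measure 114 mm over their backs; the gripper's body (76 mm by 85 mm) begins 54 mm behind the grasp point. The pads swing forward as they close: fully open they stand 13 mm farther back than shut.
Start: joints at [-1.232, 0.353, 1.633, -0, 1.155, -0.002], TCP at [0.209, -0.589, 0.231] pointing down, gripper open.
Joint ranges: [-2.63, 2.63], [-0.92, 2.1], [0.06, 2.66], [-1.3, 4.44], [0, 2.69], [-3.02, 3.02]. Speed limits (rad/s): [2.22, 2.22, 2.79, 3.14, 3.14, 3.14].

INTERFACE

Orientations are given as a unit quaternion [w, x, y, z].
In Python, from bench import * gives the robot as it stands.
- The arm moves only by the shell command python3 -m creep 'ROWS' [OPENING] [FORCE]. ROWS is JSON, a list of rows, each a list of 2 entries, a list of its own where there are three numbers: the shift along the world's x, y, z in m, then the turn about the world's z in degrees. In form: [[[dx, dy, dz], turn], ...]. A call has 1 to 5 rows; each row is the pose to reach, as a shift and turn from the pose commanded when the call began; what a row does not reach only later rows make up. A row lasts 1/12 s, in which the tool goes at most 41.7 mm and 7.16 degrees, less where a joint would pass 70% of its speed; a pose out of reach is approached as far as the arm can. A call with a gripper value outside its range is refused whole. OPENING is the finger opening in m, from 0 to 0.0854, set as the call begins (- or left out, the last holds). The fingers move at their own pace and stop on an object; FORCE is the grip in N (left out, the last holds). Time passes only in rows, so rows that repeat a pose let the fingers close. It gives the time, the measured TCP pose, the force, the opening and the grip force at its end, in the units of the state.
- get_obs(): the state, without advancing time (a new reading comes with each control period).
- grab_frame(name): name is "scene" or "top"; returns (picture, depth): 480x640x3 uint8, blue, green, red; 480x640 float32, m along the optical axis (not along the pixel's ray), 0 where there is no reading.
- camera_info(name): a dict with "K" (3x3 intrinsics, pixels), "k1" (the pictures are not rectified: a ray, as slopes to the right and down, at radius r is drawn at 1 + k1 r^2 times it, then the intrinsics apply), "eye" and "orientation" of the camera in the world. Camera axes: x right, y up, looking along -z (the intrinsics and any distortion apply to the point x, -y, -z); pixel columns grow to the right and rows downward; lengths in m; the calibration is good to about 2 mm. A picture is of the moment at which its call begins. camera_info takes no time and is no camera call.
- job_done(): hands the job in; it is judged then, once.
Trained networks look in the newest picture that a camera, given by its name, has taken for a name from the list of things; names that differ only in an ending like _2 or _b are one class to them, and where a whole thing is asked for, a point or a joint stands for the part that bears it (a point fixed in the world has none). Each returns a list of dicts, best first, with "p" (0 to 1); they miss things now and then, are a little off and sometimes report something else, mostly with a low value. They report only what shows in the picture. A call takes as long as a camera call.
- trace(camera, target): "mask" (480x640 bool, what is visible of it) and "location" ([column, row] in pixels, amid what is visible of it).
The state is a dict: "t": time; "joint_pos": joint angles; "joint_vel": joint speeds; "joint_torque": joint torques, N m; "ee_pos": TCP position; "tool_rot": TCP orientation; "wrist_force": force on the tool from outside, world axes, zero at the start; "ft_torque": the same for the moment, N m; "gripper_width": finger opening in m; "grasp_force": force on a finger pad.
Only numpy, scipy, OpenCV 4.12 (cv2) and the standard library are available. Lean on these libraries where they do the work, as an engineer would, in place of code of your own. Each camera call takes 0.05 s, during which the arm holds its last target. There are 200 camera calls.

TASK

Pick up the square cover with four corner holes by its fin, turn it so that the notch in its edge is on the same side as the housing's brass hose port, and hold it level about 15 mm above the housing's top with all four holes lined up over the tapped holes, ready for the screws. Never let it touch the housing, and leave the blank plate, tape, petri dish and marker where they are. Finish while still holding the cover hovering there: do not set it down or let go.

Things in the scene. Friction and masses are not known exactly. Their poses are not given: they have to be found in the camera images.
- cover: The cover: square steel plate, 96 x 96 x 6 mm, 0.25 kg or so, lying flat with its grip fin upwards. Four through holes of 11 mm diameter at its corners (72 mm apart) and one square notch, 16 mm wide and 14 mm deep, in the middle of one edge. Origin at the centre of its underside; z up, own -x axis points from the centre to the notched edge. It is gripped by the fin.
- cover_fin (a point): Centre of the cover's grip fin, half-way up the fin, 26 mm above the cover's underside; axes as the cover's. The fin is an upright bar in the middle of the plate: 12 mm thick (along the cover's x), 44 mm long (along its y), rising 40 mm above the plate's top face; its foot has a 20 x 52 mm bead 3 mm high.
- housing: The filter housing: square steel block 96 x 96 mm on a dark 104 x 104 mm foot, 50 mm high in all, fixed to the table. Its flat top has a 45 mm bore in the middle and four tapped holes of 8 mm diameter at the corners (72 mm apart). A brass hose port sticks out 30 mm level from one side, 30 mm above the table. Origin at the centre of its underside; z up, own -x axis points from the centre to the side with the port.
- blank: A bystander: blanking plate, square, 80 x 80 x 6 mm, same grip fin as the cover but no holes and no notch. Origin at the centre of its underside. It may change places with the cover.
- tape: A bystander: roll of masking tape, 105 mm across, 25 mm high; origin at its underside.
- petri: A bystander: closed petri dish, 90 mm across, 15 mm high; origin at its underside.
- marker: A bystander: marker pen, 136 mm long, lying in front; origin at its underside.
- hole0 (a point): Cover hole 0 (left on the notch side, seen from above with the notch towards you), centre of its lower mouth, at x -36, y +36, z 0 mm in the cover's frame; belongs over tapped hole 0.
- tapped0 (a point): Tapped hole 0 of the housing (left on the port side, seen from above with the port towards you), centre of its mouth on the top face, at x -36, y +36, z +50 mm in the housing's frame.
- hole1 (a point): Cover hole 1 (right on the notch side, seen from above with the notch towards you), centre of its lower mouth, at x -36, y -36, z 0 mm in the cover's frame; belongs over tapped hole 1.
- tapped1 (a point): Tapped hole 1 of the housing (right on the port side, seen from above with the port towards you), centre of its mouth on the top face, at x -36, y -36, z +50 mm in the housing's frame.
- hole2 (a point): Cover hole 2 (right on the side away from the notch, seen from above with the notch towards you), centre of its lower mouth, at x +36, y -36, z 0 mm in the cover's frame; belongs over tapped hole 2.
- tapped2 (a point): Tapped hole 2 of the housing (right on the side away from the port, seen from above with the port towards you), centre of its mouth on the top face, at x +36, y -36, z +50 mm in the housing's frame.
- hole3 (a point): Cover hole 3 (left on the side away from the notch, seen from above with the notch towards you), centre of its lower mouth, at x +36, y +36, z 0 mm in the cover's frame; belongs over tapped hole 3.
- tapped3 (a point): Tapped hole 3 of the housing (left on the side away from the port, seen from above with the port towards you), centre of its mouth on the top face, at x +36, y +36, z +50 mm in the housing's frame.

How it is judged:
By the outcome, as a careful person would: the job done as asked, in the order asked, and still so for the second after the job is handed in, while the arm keeps its last pose, push and grip.
It also fails if it takes over 32 s, if anything falls off the work surface, if the arm or the gripper's body presses on something with over 40 N, if the wrist force passes 120 N, or if a joint passes its speed limit or range.

## Working session

There is one attempt and no reset: what is moved stays moved. The work goes in short steps, Python scripts to look and compute and a shell command to move; the robot and the scene stay as the last step left them, time stands still between calls to the robot, and variables do not carry over. Pictures are saved under pics/ and viewed, at most 10 in all, crops included, and the job is handed in when it is done.

```bash
mkdir -p pics; ls
cat > h.py <<'E'
from bench import *
import numpy as np, cv2
from scipy.spatial.transform import Rotation as R
def cam(n):
    c=camera_info(n); q=c["orientation"]
    return np.array(c["K"]),c["k1"],np.array(c["eye"]),R.from_quat([q[1],q[2],q[3],q[0]]).as_matrix()
def rays(n,px):
    K,k1,e,M=cam(n); px=np.atleast_2d(np.asarray(px,float))
    s=cv2.undistortPoints(px[:,None],K,np.array([k1,0,0,0.]))[:,0]
    return e,np.c_[s[:,0],-s[:,1],-np.ones(len(s))]@M.T
def onz(n,px,z):
    e,d=rays(n,px); return e+d*((z-e[2])/d[:,2])[:,None]
def withdepth(n,px,dep):
    e,d=rays(n,px); return e+d*np.asarray(dep)[:,None]
def proj(n,P):
    K,k1,e,M=cam(n); p=(np.atleast_2d(P)-e)@M; p=p*[1,-1,-1]
    return cv2.projectPoints(p[:,None],np.zeros(3),np.zeros(3),K,np.array([k1,0,0,0.]))[0][:,0]
E
python3 - <<'E'
from h import *
for n in("scene","top"):
    im,d=grab_frame(n); cv2.imwrite(f"pics/{n}0.png",im); np.save(n+"0.npy",d)
    c=camera_info(n); print(n,c)
    for t in("cover","cover_fin","housing","blank","hole0","tapped0"):
        for r in trace(n,t)[:2]:
            m=r["mask"]; print(t,round(r["p"],2),np.round(r["location"]),m.sum())
o=get_obs();print(o)
E
```

```text
pics
scene {'K': array([[526.34872358,   0.        , 324.72751007],
       [  0.        , 526.34872358, 238.62950845],
       [  0.        ,   0.        ,   1.        ]]), 'k1': -0.12794374546030535, 'eye': array([-0.12864585, -0.99980197,  0.56672699]), 'orientation': array([ 0.80329495,  0.51712114, -0.16551213, -0.2447625 ])}
cover 0.67 [406. 330.] 1503
cover_fin 0.93 [406. 329.] 1454
housing 0.62 [347. 271.] 613
blank 0.74 [278. 242.] 535
blank 0.67 [280. 288.] 225
hole0 0.78 [405. 324.] 1533
tapped0 0.89 [347. 271.] 759
top {'K': array([[456.10913751,   0.        , 322.96633029],
       [  0.        , 456.10913751, 229.5818558 ],
       [  0.        ,   0.        ,   1.        ]]), 'k1': -0.011553526680070512, 'eye': array([ 0.42428627, -0.12181465,  0.90757335]), 'orientation': array([-0.69725375, -0.05257239,  0.01919576,  0.71463619])}
cover 0.82 [485. 241.] 2345
cover_fin 0.76 [481. 244.] 2429
housing 0.73 [347. 226.] 2913
blank 0.62 [239. 249.] 1578
hole0 0.58 [481. 240.] 2412
tapped0 0.64 [346. 225.] 2936
{'t': 0.7, 'joint_pos': array([-1.23237096e+00,  3.52996169e-01,  1.63340154e+00, -1.06362769e-05,
        1.15518385e+00, -2.44950593e-03]), 'joint_vel': array([ 1.02542167e-03, -4.05263266e-04,  4.76036155e-04, -4.28543402e-05,
       -1.71702994e-03, -3.30050184e-04]), 'joint_torque': array([ 6.78979613e-04, -6.05007720e+01, -3.42386699e+01,  2.71012468e-04,
        9.68399800e-04,  4.24185453e-05]), 'ee_pos': array([ 0.20891492, -0.58905729,  0.2312827 ]), 'tool_rot': array([ 6.28292663e-06,  9.85510302e-01,  1.69615579e-01, -3.86938292e-06]), 'wrist_force': array([ 0.54694841, -0.41448686, -0.07687765]), 'ft_torque': array([-0.00607128, -0.01164054,  0.02923586]), 'grasp_force': 0.0, 'gripper_width': 0.08571015970947153}
```

View pics/top0.png

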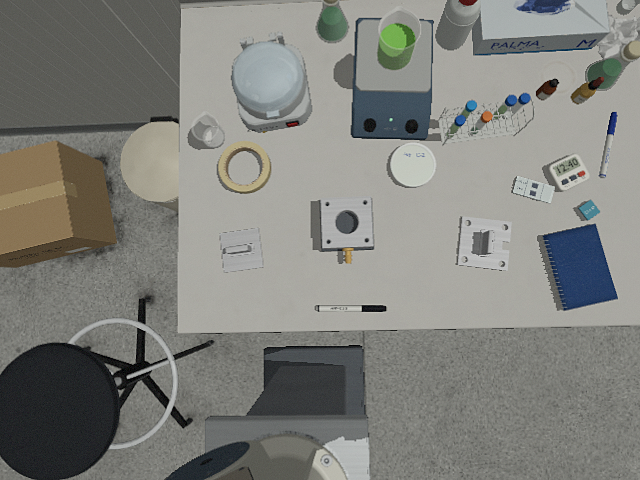

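View pics/scene0.png

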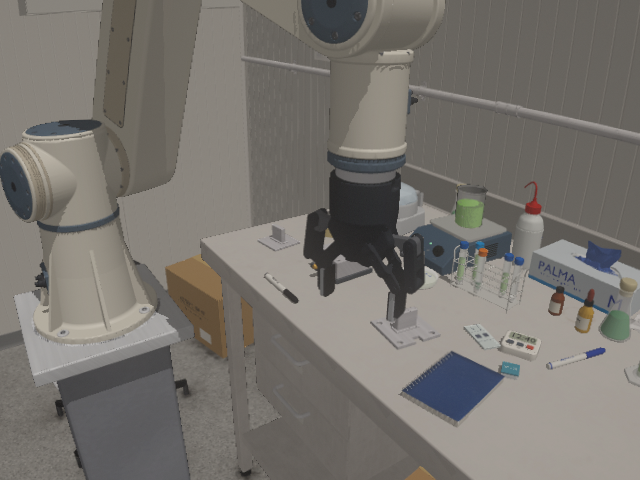

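The top view shows the housing at (347,226) with its port at (347,255), toward the robot. The cover is at (484,243), the blank at (241,250), the petri dish at (412,165), the tape at (244,167) and the marker at (350,308). The arm is out of view. Next I'll zoom in for the notch and holes.

Run:
```python
from h import *
im=cv2.imread("pics/top0.png")
a=cv2.resize(im[205:285,445:525],(400,400),interpolation=cv2.INTER_CUBIC)
b=cv2.resize(im[185:265,305:385],(400,400),interpolation=cv2.INTER_CUBIC)
cv2.imwrite("pics/crop0.png",np.hstack([a,b]))
d=np.load("top0.npy")
for p in[(465,226),(484,243),(325,215),(345,222),(470,300)]: print(p,withdepth("top",[p],[d[p[1],p[0]]]).round(4))
```

```text
(465, 226) [[ 0.5163 -0.3594  0.006 ]]
(484, 243) [[ 0.4807 -0.3888  0.0242]]
(325, 215) [[ 0.5401 -0.0866  0.0486]]
(345, 222) [[ 0.5283 -0.1243  0.0263]]
(470, 300) [[ 0.3719 -0.3635 -0.0018]]
```

View pics/crop0.png

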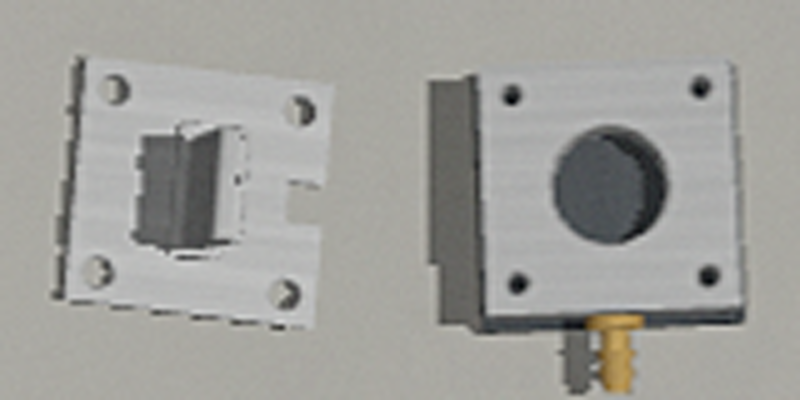

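The cover's notch is on the right (world -y). Its holes in the crop are at (116,90), (300,110), (98,271) and (284,294). The port is at the bottom (-x), and the tapped holes are at (112,95), (301,87), (118,284) and (309,276). The turn should be about -90°.

```bash
cat >> h.py <<'E'
B=np.array([[-36,36],[-36,-36],[36,-36],[36,36]])/1000
def fit(W):
    W=W[:,:2]; c=W.mean(0); a=np.arctan2(*( (B[:,0]*(W-c)[:,1]-B[:,1]*(W-c)[:,0]).sum(),((W-c)*B).sum()))
    M=np.array([[np.cos(a),-np.sin(a)],[np.sin(a),np.cos(a)]]); return c,np.degrees(a),np.abs(W-c-B@M.T).max()
def tcp():
    o=get_obs(); q=o["tool_rot"]; M=R.from_quat([q[1],q[2],q[3],q[0]]).as_matrix()
    return o["ee_pos"],np.degrees(np.arctan2(M[1,1],M[0,1])),M
E
python3 - <<'E'
from h import *
up=lambda P,o:(np.array(P)+.5)/5-.5+np.array(o)
c=onz("top",up([(284,294),(300,110),(116,90),(98,271)],(445,205)),.006)
t=onz("top",up([(118,284),(309,276),(301,87),(112,95)],(305,185)),.050)
print("cover",fit(c)); print("housing",fit(t)); p,a,M=tcp(); print("tcp",p,"closing axis deg",a, M.round(3))
E
```

```text
cover (array([ 0.48230567, -0.39523597]), np.float64(81.63303692154979), np.float64(0.0003482585440585731))
housing (array([ 0.5261489, -0.1272116]), np.float64(0.682120429965757), np.float64(0.00021945489409236352))
tcp [ 0.20891492 -0.58905729  0.2312827 ] closing axis deg -70.46906246044345 [[ 0.942  0.334 -0.   ]
 [ 0.334 -0.942 -0.   ]
 [-0.     0.    -1.   ]]
```

```bash
for i in 1 2 3 4; do :; done
python3 -m creep '[[[0.014,0.010,0],6.5],[[0.028,0.020,0],13],[[0.042,0.030,0],19.5],[[0.056,0.040,0],26],[[0.070,0.050,0],32.5]]' 0.085 30
python3 -m creep '[[[0.014,0.010,0],6.5],[[0.028,0.020,0],13],[[0.042,0.030,0],19.5],[[0.056,0.040,0],26],[[0.070,0.050,0],32.5]]'
python3 -m creep '[[[0.014,0.010,0],6.5],[[0.028,0.020,0],13],[[0.042,0.030,0],19.5],[[0.056,0.040,0],26],[[0.070,0.050,0],32.5]]'
python3 -m creep '[[[0.014,0.010,0],6.5],[[0.028,0.020,0],13],[[0.042,0.030,0],19.5],[[0.056,0.040,0],26],[[0.063,0.044,0],32.5]]'
python3 -m creep '[[[0,0,0],6.5],[[0,0,0],13],[[0,0,0],19.5],[[0,0,0],22],[[0,0,0],22]]'
python3 -c "
from h import *
p,a,M=tcp();print(p,a,M[:,2],get_obs()['joint_pos'].round(2))"
```

```text
t: 1.12
ee_pos: [0.2795, -0.5386, 0.2313]
tool_rot: [0.0, 0.898, 0.441, 0.0]
wrist_force: [0.4, -0.2, 0.4]
gripper_width: 0.0851
grasp_force: 0.0
t: 1.53
ee_pos: [0.3496, -0.4885, 0.2314]
tool_rot: [0.0, 0.738, 0.675, -0.0]
wrist_force: [0.2, 0.7, 1.5]
gripper_width: 0.0851
grasp_force: 0.0
t: 1.95
ee_pos: [0.4196, -0.4385, 0.2314]
tool_rot: [0.0, 0.52, 0.854, -0.0]
wrist_force: [0.4, -0.8, -0.2]
gripper_width: 0.0849
grasp_force: 0.0
t: 2.37
ee_pos: [0.4833, -0.3938, 0.2313]
tool_rot: [0.0, 0.26, 0.966, 0.0]
wrist_force: [-0.5, -0.4, -0.7]
gripper_width: 0.0849
grasp_force: 0.0
t: 2.78
ee_pos: [0.482, -0.395, 0.2313]
tool_rot: [0.0, 0.073, 0.997, -0.0]
wrist_force: [-0.4, -0.8, 0.7]
gripper_width: 0.0848
grasp_force: 0.0
[ 0.48195271 -0.39500421  0.23129365] 81.64770266153967 [ 1.87891639e-05 -1.81149257e-05 -1.00000000e+00] [-0.69  0.35  1.64 -0.    1.15 -2.11]
```

```bash
python3 -m creep '[[[0,0,-0.03],0],[[0,0,-0.06],0],[[0,0,-0.09],0],[[0,0,-0.12],0],[[0,0,-0.14],0]]'
python3 -m creep '[[[0,0,-0.02],0],[[0,0,-0.04],0],[[0,0,-0.06],0],[[0,0,-0.077],0],[[0,0,-0.077],0]]'
python3 - <<'E'
from h import *
im,d=grab_frame("scene"); cv2.imwrite("pics/s1.png",cv2.resize(im[220:400,290:530],(800,600),interpolation=cv2.INTER_CUBIC))
E
```

```text
t: 3.2
ee_pos: [0.4809, -0.3943, 0.0886]
tool_rot: [-0.001, 0.075, 0.997, 0.001]
wrist_force: [0.2, 0.2, -0.6]
gripper_width: 0.0847
grasp_force: 0.0
t: 3.62
ee_pos: [0.4801, -0.3936, 0.011]
tool_rot: [-0.002, 0.075, 0.997, 0.001]
wrist_force: [-1.2, 0.3, -0.4]
gripper_width: 0.0849
grasp_force: 0.0
```

View pics/s1.png

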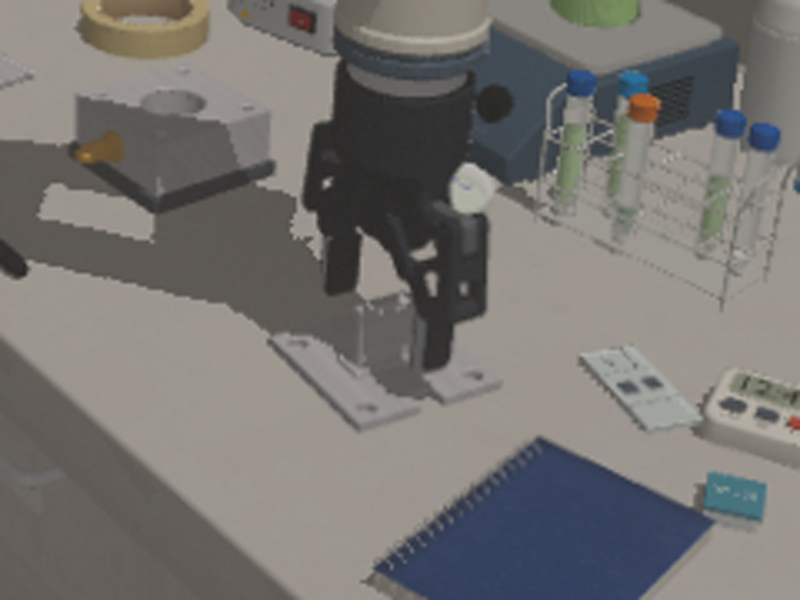

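The fingers straddle the fin: fin at crop (385,335), fingers at (340,260) and (435,340). The tip sagged about 3 mm, so I'll correct that and close.

```bash
python3 -m creep '[[[0.002,-0.0015,0.003],0],[[0.002,-0.0015,0.003],0],[[0.002,-0.0015,0.003],0]]'
python3 -m creep '[[[0,0,0],0],[[0,0,0],0],[[0,0,0],0],[[0,0,0],0],[[0,0,0],0]]' 0.0 50
python3 -m creep '[[[0,0,0],0],[[0,0,0],0],[[0,0,0],0],[[0,0,0],0],[[0,0,0],0]]'
python3 -c "
from h import *
p,a,M=tcp();print(p,a,M[:,2],get_obs()['joint_pos'].round(3))"
```

```text
t: 3.92
ee_pos: [0.485, -0.3975, 0.019]
tool_rot: [0.001, 0.074, 0.997, -0.001]
wrist_force: [0.1, -0.2, 0.3]
gripper_width: 0.0851
grasp_force: 0.0
t: 4.33
ee_pos: [0.4839, -0.3965, 0.0173]
tool_rot: [0.0, 0.074, 0.997, -0.0]
wrist_force: [-0.0, 0.4, -0.0]
gripper_width: 0.0249
grasp_force: 0.0
t: 4.75
ee_pos: [0.4841, -0.3967, 0.0175]
tool_rot: [0.0, 0.074, 0.997, -0.0]
wrist_force: [0.2, 0.2, 3.7]
gripper_width: 0.0115
grasp_force: 50.3
[ 0.48406    -0.3967183   0.01746153] 81.52777112864636 [ 3.04651573e-04 -2.80951507e-04 -9.99999914e-01] [-0.689  0.614  1.767 -0.     0.761 -2.112]
```

```bash
python3 -m creep '[[[0,0,0.005],0],[[0,0,0.015],0],[[0,0,0.035],0],[[0,0,0.055],0],[[0,0,0.075],0]]' - 80
python3 -m creep '[[[0,0,0.015],0],[[0,0,0.03],0],[[0,0,0.04],0],[[0,0,0.045],0],[[0,0,0.045],0]]'
python3 -m creep '[[[0.002,0.015,0],-5],[[0.005,0.03,0],-10],[[0.009,0.05,0],-16],[[0.012,0.07,0],-22],[[0.015,0.09,0],-28]]'
python3 -m creep '[[[0.003,0.02,0],-6],[[0.006,0.04,0],-12],[[0.009,0.06,0],-18],[[0.012,0.08,0],-24],[[0.015,0.1,0],-30]]'
python3 -m creep '[[[0.003,0.02,0],-6],[[0.006,0.04,0],-12],[[0.009,0.06,0],-18],[[0.012,0.075,0],-23],[[0.012,0.075,0],-23]]'
python3 -m creep '[[[0,0,0],0],[[0,0,0],0],[[0,0,0],0]]'
python3 - <<'E'
from h import *
p,a,M=tcp();print(p,a,M[:,2])
for n in("top","scene"):
    im,d=grab_frame(n); cv2.imwrite(f"pics/{n}2f.png",im); np.save(n+"2.npy",d)
    for r in trace(n,"cover")[:1]: print(n,r["p"],r["location"])
a=cv2.imread("pics/top2f.png")[150:300,280:430]; b=cv2.imread("pics/scene2f.png")[150:330,270:450]
cv2.imwrite("pics/c2.png",np.hstack([cv2.resize(a,(400,400),interpolation=2),cv2.resize(b,(400,400),interpolation=2)]))
E
```

```text
t: 5.17
ee_pos: [0.4834, -0.3961, 0.0931]
tool_rot: [-0.001, 0.074, 0.997, 0.0]
wrist_force: [0.7, 0.5, -3.3]
gripper_width: 0.0106
grasp_force: 78.0
t: 5.58
ee_pos: [0.4842, -0.3968, 0.1384]
tool_rot: [0.001, 0.074, 0.997, -0.0]
wrist_force: [0.7, 0.6, -4.1]
gripper_width: 0.0107
grasp_force: 78.0
t: 6.0
ee_pos: [0.4982, -0.3054, 0.136]
tool_rot: [-0.001, 0.316, 0.949, 0.0]
wrist_force: [1.2, 0.1, -3.5]
gripper_width: 0.0108
grasp_force: 78.4
t: 6.42
ee_pos: [0.5132, -0.2053, 0.1362]
tool_rot: [-0.001, 0.55, 0.835, -0.0]
wrist_force: [0.9, 0.6, -3.6]
gripper_width: 0.0107
grasp_force: 78.4
t: 6.83
ee_pos: [0.5254, -0.129, 0.1363]
tool_rot: [-0.001, 0.705, 0.709, -0.0]
wrist_force: [0.2, -0.4, -3.4]
gripper_width: 0.0101
grasp_force: 78.4
t: 7.08
ee_pos: [0.5256, -0.1322, 0.1369]
tool_rot: [-0.0, 0.703, 0.711, -0.0]
wrist_force: [0.1, -0.0, -2.9]
gripper_width: 0.0105
grasp_force: 78.4
[ 0.52557163 -0.13223287  0.13691919] 0.5843704998640079 [-6.39069603e-04 -7.52575144e-05 -9.99999793e-01]
top 0.84 [338.5, 234.4]
scene 0.76 [343.8, 221.2]
```

View pics/c2.png

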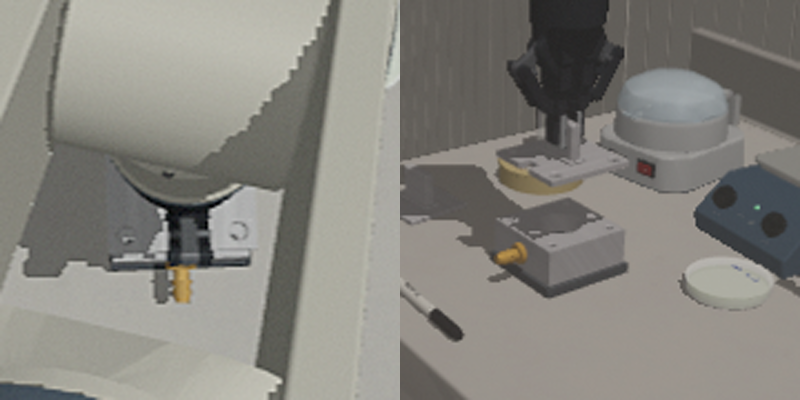

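The cover hangs level above the housing with its notch on the port side. Top crop holes are at (128,236) and (239,230). I'll measure these, cross-checking height with depth.

Run:
```python
from h import *
px=np.array([((128.5)*.375-.5+280,236.5*.375-.5+150),(239.5*.375-.5+280,230.5*.375-.5+150)])
d=np.load("top2.npy")
for u,v in [(342,232),(372,231),(332,232)]: print((u,v),withdepth("top",[(u,v)],[d[v,u]]).round(4))
w=onz("top",px,.1254); print(w, np.linalg.norm(w[0]-w[1]))
e=w[0,:2]-w[1,:2]; a=np.degrees(np.arctan2(e[1],e[0]))-90
c=w[:,:2].mean(0)+.036*np.array([np.cos(np.radians(a)),np.sin(np.radians(a))]); print("cover",c,a,"target .52615 -.12721 0.68 shift",np.array([.52615,-.12721])-c)
# scene depth points on the plate
ds=np.load("scene2.npy"); m=trace("scene","cover")[0]["mask"]; v,u=np.nonzero(m&(ds>0))
P=withdepth("scene",np.c_[u,v],ds[v,u]); h=P[(P[:,2]>.10)&(P[:,2]<.14)]
print("plate z median",np.median(h[:,2]),len(h))
g=h[abs(h[:,2]-np.median(h[:,2]))<.004]; A=np.c_[g[:,:2]-g[:,:2].mean(0),np.ones(len(g))]; print("plane",np.linalg.lstsq(A,g[:,2],rcond=None)[0])
```

```text
(342, 232) [[ 0.492  -0.1187  0.2025]]
(372, 231) [[ 0.4998 -0.1699  0.1255]]
(332, 232) [[ 0.4999 -0.1012  0.1256]]
[[ 0.48939163 -0.09350913  0.1254    ]
 [ 0.49139154 -0.16501048  0.1254    ]] 0.07152931524707105
cover [ 0.52637751 -0.12825327] 1.6021590297239214 target .52615 -.12721 0.68 shift [-0.00022751  0.00104327]
plate z median 0.12399133597293133 729
plane [0.00669549 0.00634704 0.12389517]
```

```bash
python3 -m creep '[[[0,0.001,-0.01],0],[[0,0.001,-0.02],0],[[0,0.001,-0.03],0],[[0,0.001,-0.036],0],[[0,0.001,-0.04],0]]'
python3 -m creep '[[[0,0,0],0],[[0,0,0],0],[[0,0,0],0],[[0,0,0],0]]'
python3 - <<'E'
from h import *
print(tcp()[:2])
for n in("top","scene"):
    I=[grab_frame(n) for _ in range(4)]; im=np.mean([i[0] for i in I],0).astype(np.uint8); np.save(n+"3.npy",I[0][1]); cv2.imwrite(f"pics/{n}3f.png",im)
a=cv2.imread("pics/top3f.png")[215:265,315:382]; b=cv2.imread("pics/scene3f.png")[205:285,305:385]
cv2.imwrite("pics/c3.png",np.hstack([cv2.resize(a,None,fx=6,fy=6,interpolation=2)[:300],np.zeros((300,0,3),np.uint8)]))
x=cv2.resize(a,None,fx=5.9,fy=5.9,interpolation=2); y=cv2.resize(b,(400,400),interpolation=2)
o=np.zeros((400,800,3),np.uint8); o[:x.shape[0],:min(400,x.shape[1])]=x[:,:400]; o[:,400:]=y; cv2.imwrite("pics/c3.png",o)
E
```

```text
t: 7.75
ee_pos: [0.525, -0.1303, 0.0956]
tool_rot: [-0.001, 0.704, 0.71, -0.001]
wrist_force: [0.5, -0.5, -3.3]
gripper_width: 0.0107
grasp_force: 78.5
t: 8.08
ee_pos: [0.5263, -0.1306, 0.0977]
tool_rot: [0.0, 0.704, 0.71, 0.0]
wrist_force: [0.6, -0.4, -3.0]
gripper_width: 0.011
grasp_force: 78.5
(array([ 0.52628335, -0.13061506,  0.09769214]), np.float64(0.5299567677334289))
```

View pics/c3.png

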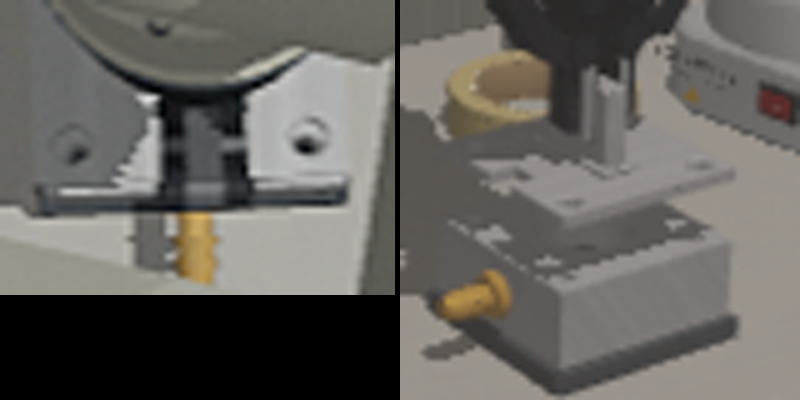

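Top crop: cover holes at about (71,146) and (309,136), with the dark tapped holes showing through them at about (75,152) and (315,140). The scene view shows the notch on the port side and a clear gap. I'll extract hole centres by sub-pixel means.

Run:
```python
from h import *
px=(np.array([(71,146),(309,136)])+.5)/5.9-.5+[315,215]
d=np.load("top3.npy"); 
q=[(372,233),(373,244),(330,232),(325,232)]; print([withdepth("top",[k],[d[k[1],k[0]]])[0,2].round(4) for k in q])
w=onz("top",px,.0862); print(w,np.linalg.norm(w[0]-w[1]))
e=w[0,:2]-w[1,:2]; a=np.degrees(np.arctan2(e[1],e[0]))-90
for a in(a,.68): print(a,w[:,:2].mean(0)+.036*np.array([np.cos(np.radians(a)),np.sin(np.radians(a))]))
a=np.radians(.68); M=np.array([[np.cos(a),-np.sin(a)],[np.sin(a),np.cos(a)]])
T=B[:2]@M.T+[.52615,-.12721]
for z in(.0862,.0802,.05): print(z,((proj("top",np.c_[T,[z,z]])-[315,215]+.5)*5.9-.5).round(1).tolist())
im=cv2.imread("pics/top3f.png"); big=cv2.resize(im[225:255,315:380],None,fx=12,fy=12,interpolation=2)
big=cv2.createCLAHE(4,(4,2)).apply(cv2.cvtColor(big,cv2.COLOR_BGR2GRAY)); cv2.imwrite("pics/c4.png",big)
```

```text
[np.float64(0.085), np.float64(0.0851), np.float64(0.0837), np.float64(0.0856)]
[[ 0.49063293 -0.09010975  0.0862    ]
 [ 0.49179878 -0.16285198  0.0862    ]] 0.07275156545761904
0.9182052818417361 [ 0.52721123 -0.12590397]
0.68 [ 0.52721332 -0.12605362]
0.0862 [[76.1, 148.8], [311.7, 139.9]]
0.0802 [[76.8, 150.3], [310.8, 141.5]]
0.05 [[80.4, 157.7], [306.2, 149.2]]
```

View pics/c4.png

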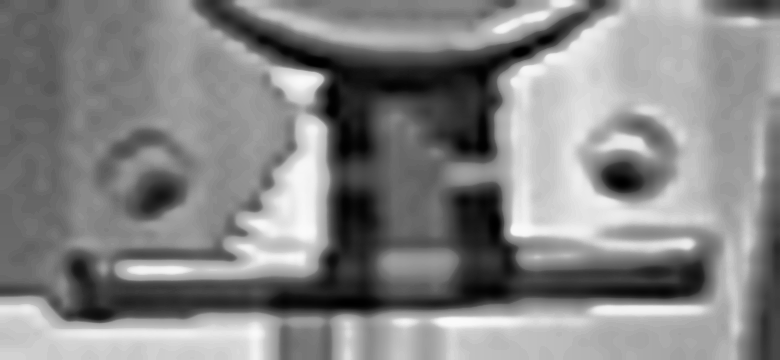

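Left hole at (145,172) and right hole at (629,158), each with its tapped hole just below the hole centre, as the parallax predicts. I'll shift (-1.2, -1.2) mm, turn -0.3° and lower 15 mm gently.

```bash
python3 -m creep '[[[-0.0003,-0.0003,-0.003],-0.1],[[-0.0006,-0.0006,-0.006],-0.2],[[-0.0009,-0.0009,-0.009],-0.3],[[-0.0012,-0.0012,-0.012],-0.3],[[-0.0012,-0.0012,-0.015],-0.3]]'
python3 -m creep '[[[0,0,0],0],[[0,0,0],0],[[0,0,0],0],[[0,0,0],0],[[0,0,0],0]]'
python3 - <<'E'
from h import *
print(tcp()[:2])
for n in("top","scene"):
    I=[grab_frame(n) for _ in range(6)]; im=np.mean([i[0] for i in I],0).astype(np.uint8); np.save(n+"4.npy",np.median([i[1] for i in I],0)); cv2.imwrite(f"pics/{n}4f.png",im)
a=cv2.imread("pics/top4f.png")[225:250,315:380]; b=cv2.imread("pics/scene4f.png")[215:265,305:385]
x=cv2.resize(a,None,fx=12,fy=12,interpolation=2); x=cv2.createCLAHE(3,(4,2)).apply(cv2.cvtColor(x,cv2.COLOR_BGR2GRAY))
y=cv2.cvtColor(cv2.resize(b[:30],None,fx=9.75,fy=9.75,interpolation=2),cv2.COLOR_BGR2GRAY)
y=cv2.cvtColor(cv2.resize(b,(480,300),interpolation=2),cv2.COLOR_BGR2GRAY)
o=np.zeros((600,780),np.uint8); o[:300]=x; o[300:,:480]=y; cv2.imwrite("pics/c5.png",o)
E
```

```text
t: 8.9
ee_pos: [0.5245, -0.1318, 0.0818]
tool_rot: [-0.0, 0.706, 0.708, -0.0]
wrist_force: [0.6, 0.1, -3.8]
gripper_width: 0.0106
grasp_force: 78.5
t: 9.32
ee_pos: [0.5249, -0.1318, 0.0825]
tool_rot: [0.0, 0.706, 0.709, 0.0]
wrist_force: [-0.3, -0.3, -3.0]
gripper_width: 0.0108
grasp_force: 78.5
(array([ 0.52485902, -0.13178754,  0.08246543]), np.float64(0.2292539999799051))
```

View pics/c5.png

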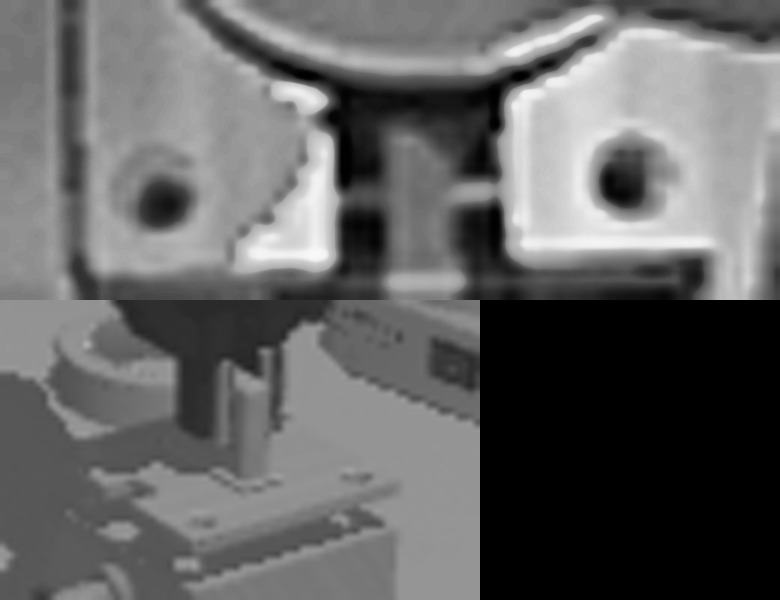

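Top crop: the holes are near (153,189) and (636,177), with dark tapped holes centred at (162,202) and (623,181). The scene view shows an even gap. I'll compare with the ideal pose.

Run:
```python
from h import *
a=np.radians(.68); M=np.array([[np.cos(a),-np.sin(a)],[np.sin(a),np.cos(a)]])
T=B@M.T+[.52615,-.12721]; C=(B*48/36)@M.T+[.52615,-.12721]
f=lambda P:((proj("top",P)-[315,225]+.5)*12-.5).round(1).tolist()
for z in(.0712,.0652,.05): print(z,f(np.c_[T[:2],[z,z]]), "corners",f(np.c_[C[:2],[z,z]]))
px=(np.array([(153,189),(636,177)])+.5)/12-.5+[315,225]; w=onz("top",px,.0712)
e=w[0,:2]-w[1,:2]; print(w.round(4),np.linalg.norm(e),np.degrees(np.arctan2(e[1],e[0]))-90,"shift",(T[:2]-w[:,:2]).mean(0))
d=np.load("top4.npy"); 
for k in[(372,233),(372,243),(325,235),(331,244)]: print(withdepth("top",[k],[d[k[1],k[0]]])[0].round(4))
# scene: overlay ideal holes (z .0712), outline and housing top
im=cv2.resize(cv2.imread("pics/scene4f.png")[205:265,305:385],(800,600),interpolation=2)
g=lambda P:((proj("scene",P)-[305,205]+.5)*10-.5)
for X,z,c in((C,.0712,(0,0,255)),(C,.0652,(0,200,255)),(C,.05,(0,255,0))): cv2.polylines(im,[g(np.c_[X,[z]*4]).round().astype(int)],True,c,1)
t=np.linspace(0,6.28,30)
for p in T:
  for r,z,c in((.0055,.0712,(0,0,255)),(.004,.05,(0,255,0))): cv2.polylines(im,[g(np.c_[p[0]+r*np.cos(t),p[1]+r*np.sin(t),0*t+z]).round().astype(int)],True,c,1)
cv2.imwrite("pics/c6.png",im)
```

```text
0.0712 [[159.0, 190.9], [629.7, 173.1]] corners [[83.5, 271.9], [712.1, 248.6]]
0.0652 [[160.5, 193.9], [627.9, 176.2]] corners [[85.5, 274.3], [709.6, 251.2]]
0.05 [[164.1, 201.3], [623.3, 184.0]] corners [[90.5, 280.3], [703.6, 257.6]]
[[ 0.49   -0.0907  0.0712]
 [ 0.49   -0.1646  0.0712]] 0.07384213781392276 -0.061399038429030384 shift [1.53164941e-04 1.27613525e-05]
[ 0.5014 -0.1731  0.0702]
[ 0.483  -0.1726  0.0699]
[ 0.5    -0.0867  0.0706]
[ 0.4831 -0.0974  0.0708]
```

View pics/c6.png

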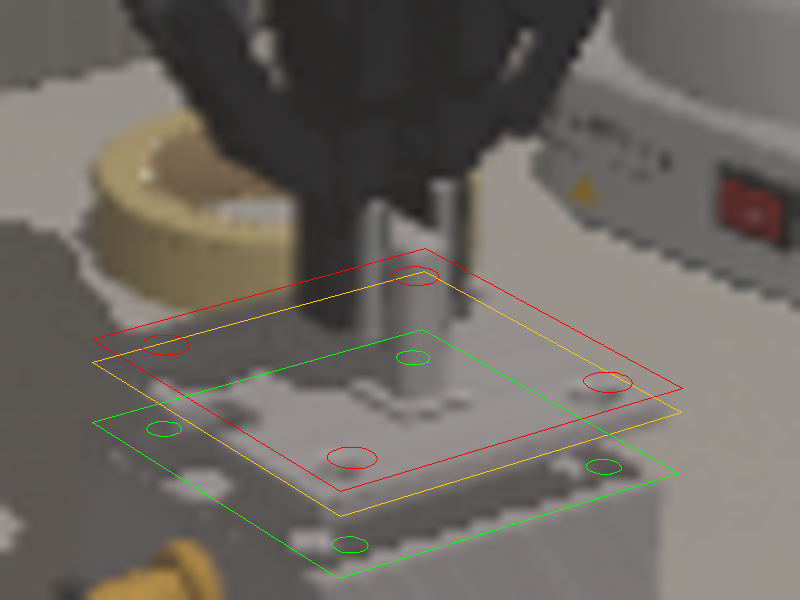

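Relative to the housing, the scene overlay shows the same calibration offset for both parts, and the top view puts the shift at about 0.15 mm. What's left is a yaw of about +0.4°.

```bash
python3 -m creep '[[[0,0,0],0.2],[[0,0,0],0.4],[[0,0,0],0.4],[[0,0,0],0.4],[[0,0,0],0.4]]'
python3 -m creep '[[[0,0,0],0],[[0,0,0],0],[[0,0,0],0],[[0,0,0],0],[[0,0,0],0]]'
python3 - <<'E'
from h import *
p,a,M=tcp(); print(p,a,M[:,2]); print(job_done())
E
```

```text
t: 10.33
ee_pos: [0.5247, -0.1318, 0.0823]
tool_rot: [0.0, 0.703, 0.711, -0.0]
wrist_force: [0.8, -0.5, -2.8]
gripper_width: 0.0109
grasp_force: 78.5
t: 10.75
ee_pos: [0.5247, -0.1318, 0.0823]
tool_rot: [0.0, 0.703, 0.711, 0.0]
wrist_force: [0.6, 0.4, -3.3]
gripper_width: 0.0106
grasp_force: 78.5
[ 0.52471686 -0.13177095  0.08229237] 0.6237553989737148 [ 4.36419456e-05 -5.94512282e-06 -9.99999999e-01]
the job is handed in; nothing more can be done
None
```

The job is handed in: the arm is holding the cover level about 15 mm above the housing, notch on the port side; the two holes the top camera could see measured within about 1 mm of their tapped holes, and the other two were hidden by the arm, so I inferred them from the plate's pose.

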